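# Close the clamp leaf, push the press slide home and start the stroke

## Robot

A 6-joint arm with a two-finger parallel gripper is mounted at the origin on the work surface. World frame = base frame: x ahead of the robot, y to its left, z up, the work surface at z = 0. Lengths are in m, angles in rad, forces in N, time in s.
With the tool pointing down it reaches from about 0.35 to 0.85 m from the base axis. Payload 8.1 kg.
Tool frame: the origin (TCP) lies at the very end of the fingers, on their centre line; the grasp point (between the pads) lies arm.grip_point_offset behind it (arm.grip_point_offset is the distance from the TCP to the grasp point, in m); z points along the fingers, y is the line along which they close (so a half turn about z gives the same grasp; the last joint's range is limited). The gripper opens to 85 mm and grips with 20 to 120 N. Pads are 22 mm wide; open, the fingers measure 114 mm over their backs; the gripper's body (76 mm by 85 mm) begins 54 mm behind the grasp point. The pads swing forward as they close: fully open they stand 13 mm farther back than shut.
Start: joints at [-1.387, 0.13, 1.488, -0, 1.523, -0.085], TCP at [0.159, -0.578, 0.231] pointing down, gripper open.
Joint ranges: [-2.96, 2.96], [-0.89, 2.26], [0.02, 2.5], [-1.34, 4.48], [0, 2.73], [-2.66, 2.66]. Speed limits (rad/s): [2.39, 2.39, 2.79, 3.14, 3.14, 3.14].

## Interface

Orientations are given as [roll, pitch, yaw] about the fixed x, y, z axes, in that order (R = Rz(yaw) Ry(pitch) Rx(roll)).
In Python, from rig import arm gives the robot as it stands.
- The arm moves only by the tool apply_moves, never from a script. Its argument "steps" is a list of rows, each a list of 3 entries, a list of its own where there are three numbers: the shift along the tool's x, y, z in units of 25 mm (1.0 is 25 mm), then the turn, a rotation vector about the tool's x, y, z in units of 6 degrees (1.0 is 6 degrees), then the finger opening in mm, from 0 to 85.4. A call has 1 to 12 rows; each row shifts and turns the commanded pose from where the row before left it, along the tool's axes as they then stand; what a row does not reach is not made up. A row lasts 1/8 s, in which the tool goes at most 62.5 mm and 10.7 degrees, less where a joint would pass 70% of its speed; a pose out of reach is approached as far as the arm can. A call is refused whole if a number of a shift passes 1 or a number of a turn 1, either way. A call with a gripper value outside its range is refused whole. The fingers move at their own pace and stop on an object; "grip_force" is the grip in N (left out, the last holds). Time passes only in rows, so rows that do not move let the fingers close. It gives the time, the measured TCP pose, the force, the opening and the grip force at its end, in the units of the state.
- arm.read_state(): the state, without advancing time (a new reading comes with each control period).
- arm.read_camera(name): name is "scene" or "side" or "wrist"; returns a dict with "img" (400x640x3 uint8, red, green, blue), "fx", "fy", "cx", "cy" (pixels), "camera_from_world" (4x4, takes a point from world to camera coordinates). Camera axes: x right, y down, z forward; pixel columns grow to the right and rows downward; lengths in m; the calibration is good to about 2 mm. A picture is of the moment at which its call begins. There is no depth.
- arm.close_job(): hands the job in; it is judged then, once.
The state is a dict: "time": time; "joints": joint angles; "joint_velocities": joint speeds; "tau": joint torques, N m; "tcp_pos": TCP position; "tool_rot": TCP orientation; "contact_force": force on the tool from outside, world axes, zero at the start; "torque": the same for the moment, N m; "gripper_width": finger opening in m; "gripper_force": force on a finger pad.
Only numpy, scipy, OpenCV 4.12 (cv2) and the standard library are available. Lean on these libraries where they do the work, as an engineer would, in place of code of your own. Each camera call takes 0.05 s, during which the arm holds its last target. There are 200 camera calls.

## Task

A chrome workpiece lies ready in the drawn-out slide of the bench press. With the fingertips, push the yellow clamp leaf down until it is shut over the workpiece, then push the slide all the way in under the press until it meets its stop, then press the green start button right down and let it come up again. Pick nothing up: the workpiece stays lying in its cradle and the loose things on the bench stay where they are, and do not press the red emergency stop.

Things in the scene. Friction and masses are not known exactly. Their poses are not given: they have to be found in the camera images.
- press: Green C-frame bench press, fixed. Origin on the bench under the ram, z up. In its frame: column x 85..175 mm, 70 mm wide, 300 mm high; head x -40..90, y -40..40, z 185..270 mm, air cylinder on it up to 410 mm; ram down to z 120 mm; base plate x -80..190, y -80..80, z to 25 mm; slide bed x -55..55, y -310..60, z to 40 mm. The slide runs along its y: drawn out to -y, home to +y.
- slide (a joint): Position of the slide along the bed, m: 0 = home against the fixed stop, 0.15 = drawn fully out, as at the start, towards the press's -y. Needs about 3 N to move and stays where it is left; 0.8 kg.
- push_plate (a point): Centre of the outer face of the slide's blue push plate, z 90 mm; axes as the press. Plate 90 mm wide (x), 12 mm thick, z 55..113 mm. Its outer face looks to press -y; pushing it to +y drives the slide home, where the face stands 140 mm from the ram axis, 100 mm clear of the head.
- leaf (a joint): Angle of the clamp leaf, rad: 0 = shut flat, about 1.57 = upright, up to 1.9 leaning back. Stiff friction hinge: it stays where it is left and takes about 2 N at its edge to move.
- leaf_hinge (a point): Middle of the leaf's hinge pin, on the slide: 44 mm to press +x of the slide's middle line, z 99 mm, 140 mm to +y of the push plate's outer face. The pin lies along press y; the axes turn with the leaf.
- leaf_edge (a point): Mid free edge of the yellow leaf, on its outer (upper) face, 94 mm from the hinge; axes turn with the leaf: -x from hinge to edge, z out of the outer face (up when shut, to press +x when upright). Frame 80 mm wide (y), 8 mm thick, a window 30 x 40 mm in it, bar at the free edge 30 mm deep, black finger tab 34 mm wide reaching 16 mm past the edge. Shut: upper face z 103 mm, edge towards press -x.
- cradle (a point): Floor of the two brass U-blocks on the slide, z 70 mm, at the middle: where the workpiece's origin lies when seated. It moves with the slide and comes under the ram when home.
- workpiece: Chrome turned body lying loose in the U-blocks along the slide: 100 mm long, 18 mm thick, 26 mm thick at its middle, 60 to 130 g. Origin at the underside of the barrel, mid-length, z 70 mm. The leaf closes 3 mm above it without touching it. It rides along with the slide.
- control: Fixed grey push-button box, 150 mm (its x) by 75 mm by 55 mm high, origin under its centre; it stands on the left or on the right of the press. Green start button at its x -35 mm, red emergency stop at x +40 mm.
- start (a joint): Travel of the green start button, m: 0 = up, 0.006 = fully down; springs back; 5 N when fully down.
- start_top (a point): Middle of the top of the green button, 30 mm across; it is pressed straight down.
- estop (a joint): Travel of the red emergency stop, m: 0 = up; not to be pressed.
- estop_top (a point): Middle of the top of the red emergency stop, 40 mm across, 75 mm from the green button.
- parts_box: Fixed black box of small parts, 150 by 75 by 45 mm high, origin under its centre; it stands in the place that the control box does not take.
- spare: Loose spare chrome body, like the workpiece, lying on the bench between robot and press. Leave alone.
- pin_cup: Loose blue plastic cup of brass pins, 60 mm across, 55 mm high, origin under its centre, near the robot on the right. Leave alone.
- oiler: Loose yellow oil bottle with a red cap, 44 mm across, 120 mm high, origin under its centre, behind the slide. Leave alone.
- screwdriver: Loose screwdriver lying near the robot on the left, along y. Leave alone.
- cap: Loose chrome cap, 34 mm across, 32 mm high, standing left of the press. Leave alone.
Not all that is in view belongs to the job. Several things have the shape of the control; the one meant has the colours described above.

How it is judged:
By the outcome, as a careful person would: the job done as asked, in the order asked, and still so for the second after the job is handed in, with the robot touching nothing.
It also fails if it takes over 58 s, if anything falls off the work surface, if the arm or the gripper's body presses on something with over 40 N, if the wrist force passes 120 N, or if a joint passes its speed limit or range.

## Working session

There is one attempt and no reset: what is moved stays moved. The work goes in short steps, Python scripts to look and compute and a tool call to move; the robot and the scene stay as the last step left them, time stands still between calls to the robot, and variables do not carry over. Pictures are saved under pics/ and viewed, at most 10 in all, crops included, and the job is handed in when it is done.

Besides the shell and the picture viewer there is one more tool, called after "Call:" as name([rows], argument=value, ...), one row to a line, values as JSON. apply_moves: Moves the arm, as the interface text tells. Its arguments: {"type":"object","properties":{"steps":{"type":"array"},"grip_force":{"type":"number"}},"required":["steps"]}

```bash
ls; mkdir -p pics; cat > h.py <<'E'
import numpy as np, cv2
from rig import arm
def cam(n):
    c=arm.read_camera(n); c["T"]=np.array(c["camera_from_world"]); return c
def save(c,f): cv2.imwrite("pics/"+f,cv2.cvtColor(np.array(c["img"]),cv2.COLOR_RGB2BGR))
def ray(c,u,v):
    R=c["T"][:3,:3]; t=c["T"][:3,3]
    return -R.T@t, R.T@np.array([(u-c["cx"])/c["fx"],(v-c["cy"])/c["fy"],1])
def onz(c,u,v,z):
    o,d=ray(c,u,v); return o+d*(z-o[2])/d[2]
def proj(c,p):
    q=c["T"][:3,:3]@np.array(p)+c["T"][:3,3]; return np.array([c["fx"]*q[0]/q[2]+c["cx"],c["fy"]*q[1]/q[2]+c["cy"]])
def tri(c1,p1,c2,p2):
    o1,d1=ray(c1,*p1); o2,d2=ray(c2,*p2)
    s=np.linalg.lstsq(np.c_[d1,-d2],o2-o1,rcond=None)[0]
    a=o1+d1*s[0]; b=o2+d2*s[1]; return (a+b)/2, np.linalg.norm(a-b)
E
python3 - <<'E'
from h import *
for n in ["scene","side"]:
    c=cam(n); save(c,n+"0.png"); print(n, ray(c,320,200))
print(arm.read_state(), arm.grip_point_offset)
E
```

```text
pics
scene (array([1.07705808, 0.18196255, 1.01863898]), array([-0.5469162 , -0.18489123, -0.81652069]))
side (array([0.46019021, 0.90633304, 1.1696174 ]), array([ 0.00110526, -0.66831035, -0.74411526]))
{'time': 0.1, 'joints': array([-1.38738922e+00,  1.31110036e-01,  1.48919233e+00, -1.68809786e-05,
        1.52301166e+00, -8.54220832e-02]), 'joint_velocities': array([ 0.00015223, -0.00097533, -0.00172587, -0.00021451,  0.00023082,
       -0.0013106 ]), 'tau': array([ 1.20329729e-03, -5.70952570e+01, -5.01940978e+01, -1.92695234e-04,
        8.09948804e-03, -4.66503423e-05]), 'tcp_pos': array([ 0.15927113, -0.57794522,  0.23032271]), 'tool_rot': array([-3.13987612e+00, -1.30065569e-04,  2.68829899e-01]), 'contact_force': array([ 1.01425472,  0.41841512, -0.44303134]), 'torque': array([-0.03144851, -0.02390991,  0.01729965]), 'gripper_force': 0.0, 'gripper_width': 0.08555224650049978} 0.0187
```

View pics/scene0.png

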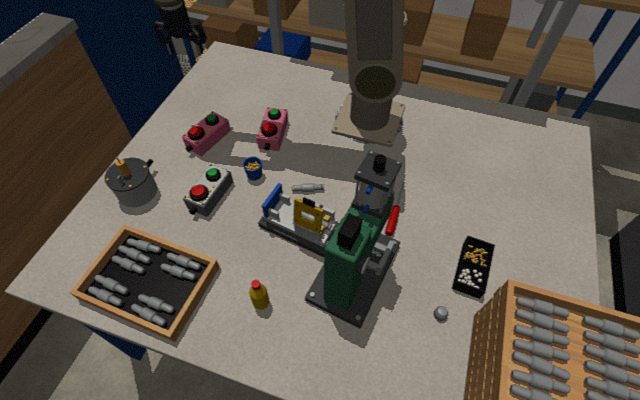

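View pics/side0.png

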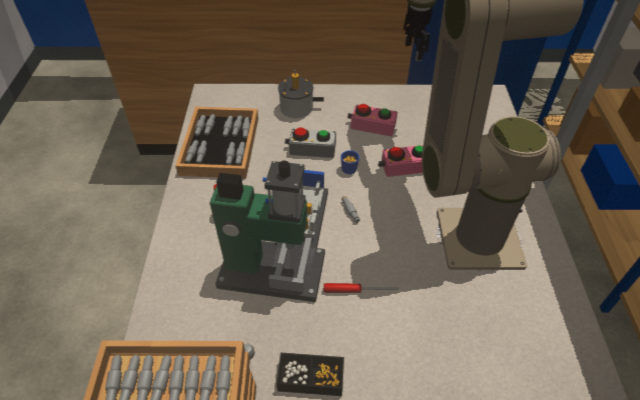

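The scene view shows the press at about (350,250), the blue push plate at (272,200), the upright yellow leaf at (308,215) and the grey control box with green (213,174) and red (199,191). In the side view the control box is at (312,140). I'll zoom in on both views.

```bash
python3 - <<'E'
import cv2
a=cv2.imread("pics/scene0.png")[150:330,180:410]; b=cv2.imread("pics/side0.png")[110:310,200:360]
cv2.imwrite("pics/sc.png",cv2.resize(a,None,fx=3.3,fy=3.3,interpolation=cv2.INTER_CUBIC))
cv2.imwrite("pics/sd.png",cv2.resize(b,None,fx=3,fy=3,interpolation=cv2.INTER_CUBIC))
E
```

```text
(no output)
```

View pics/sc.png

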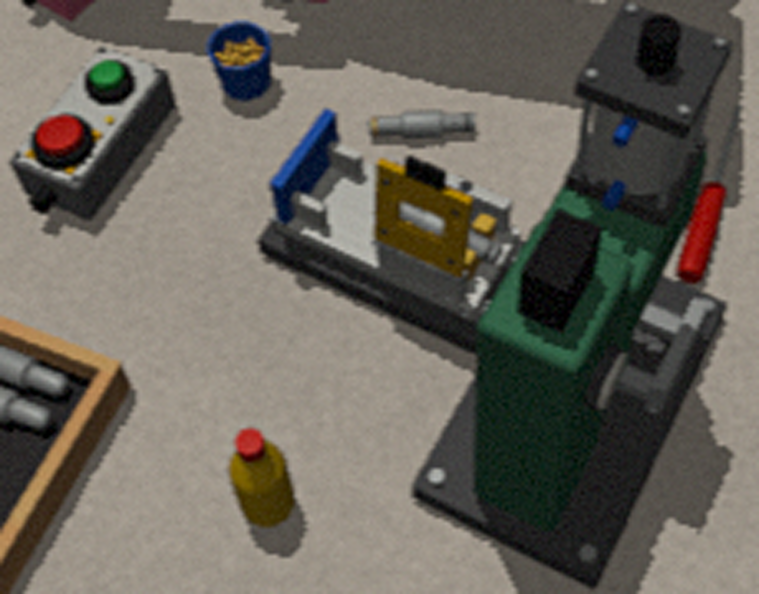

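View pics/sd.png

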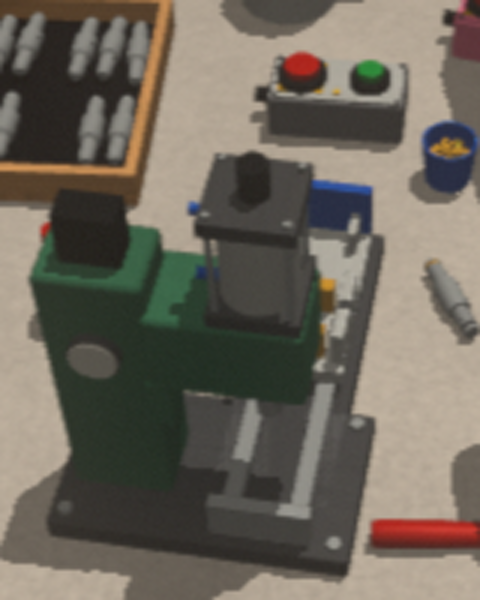

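```bash
python3 - <<'E'
from h import *
from scipy.optimize import least_squares
s=cam("scene"); d=cam("side")
S=lambda u,v:np.array([u/3.3+180,v/3.3+150]); D=lambda u,v:np.array([u/3+200,v/3+110])
obs=[(s,S(414,488),(.190,-.08,.025)),(s,S(598,577),(.190,.08,.025)),(s,S(722,300),(-.08,.08,.025)),(s,S(262,240),(.055,-.31,.04)),
(s,S(275,186),(.045,-.29,.113)),(s,S(330,110),(-.045,-.29,.113)),
(d,D(52,522),(.19,.08,.025)),(d,D(346,563),(-.08,.08,.025)),(d,D(375,424),(-.08,-.08,.025)),(d,D(383,237),(-.055,-.31,.04)),
(d,D(372,187),(-.045,-.29,.113))]
def W(p,q): c,n=np.cos(p[2]),np.sin(p[2]); return np.array([p[0]+c*q[0]-n*q[1],p[1]+n*q[0]+c*q[1],q[2]])
f=lambda p:np.concatenate([proj(c,W(p,q))-u for c,u,q in obs])
r=least_squares(f,[.5,-.1,0],loss="soft_l1"); print(r.x); print(np.round(f(r.x).reshape(-1,2),1))
p=r.x
for n,q in dict(plate=(0,-.29,.09),hinge=(.044,-.15,.099),top=(.044,-.15,.193)).items(): print(n,W(p,q))
# buttons
C={}
for c,n in((s,"s"),(d,"d")):
    h=cv2.cvtColor(c["img"],cv2.COLOR_RGB2HSV)
    for k,m in dict(g=cv2.inRange(h,(50,100,60),(80,255,255)),r=cv2.inRange(h,(0,170,90),(6,255,255))|cv2.inRange(h,(174,170,90),(180,255,255)),y=cv2.inRange(h,(18,170,80),(28,255,255))).items():
        N,_,st,ce=cv2.connectedComponentsWithStats(m)
        for i in range(1,N):
            if st[i,4]>25: print(n,k,st[i],np.round(ce[i],1), onz(c,*ce[i],.07)[:2])
# leaf edge corners scene, triangulated assuming y
for u,v in [(378,160),(470,193),(378,232),(468,275)]:
    # intersect with the vertical plane press y
    o,dd=ray(s,*S(u,v)); cc,nn=np.cos(p[2]),np.sin(p[2]); ax=np.array([-nn,cc,0]); bx=np.array([cc,nn,0])
    for y in (-.19,-.11):
        t=(y-ax@(o-np.r_[p[:2],0]))/(ax@dd); w=o+t*dd; print(u,v,y,"pressx %.3f z %.3f"%(bx@(w-np.r_[p[:2],0]),w[2]))
E
```

```text
[ 0.5383753   0.12901547 -0.1502876 ]
[[ 0.1 -0.2]
 [ 1.3  1.6]
 [ 3.   0.5]
 [-1.8 -2.7]
 [-0.8 -0.6]
 [-0.5 -0.8]
 [-3.   0.8]
 [ 0.5  1. ]
 [-0.  -2.2]
 [ 0.4 -3.8]
 [ 0.   0.1]]
plate [ 0.49495577 -0.15771567  0.09      ]
hinge [ 0.55942096 -0.02588153  0.099     ]
top [ 0.55942096 -0.02588153  0.193     ]
s g [270 109   9   6  39] [273.6 111.4] [ 0.14396646 -0.30139487]
s g [208 114   7   6  28] [210.6 116.9] [ 0.23794248 -0.49102076]
s g [207 168  10   8  61] [211.9 171.8] [ 0.44948127 -0.37542666]
s g [325 207  53  55 676] [350.2 237.4] [0.53178512 0.08416913]
s r [263 123   7   8  37] [265.6 126.5] [ 0.21959474 -0.29824045]
s r [189 126   9   9  54] [193.1 130. ] [ 0.31164801 -0.51644184]
s r [191 185  14  11 112] [197.5 190. ] [ 0.52437399 -0.38295821]
s r [386 207  14  26 192] [392.3 219.3] [0.4381539  0.17824767]
s r [252 280   8   8  51] [255.3 283.6] [ 0.73726877 -0.10298574]
s y [116 160   8   6  35] [119.7 162.7] [ 0.5094343  -0.65981433]
s y [246 163  13   6  60] [252.4 165.8] [ 0.38799092 -0.26941638]
s y [475 248  13  18  77] [481.1 255.1] [0.47130123 0.4234702 ]
s 
[... 433 characters left out ...]
 0.64298672 -0.05938361]
d r [358 104  11   7  53] [363.1 107.1] [ 0.31498331 -0.51295178]
d r [295 128  12   7  69] [300.2 131.2] [ 0.52826828 -0.38430091]
d r [390 147  12   8  72] [395.7 150.7] [ 0.22288131 -0.29291988]
d r [324 284  36   7 237] [342.1 286.9] [0.40476224 0.21260936]
d y [292  73   7   6  27] [295.   75.3] [ 0.55685687 -0.69884085]
d y [316 364  23  22 153] [326.7 374.3] [0.44459072 0.44037713]
378 160 -0.19 pressx 0.036 z 0.201
378 160 -0.11 pressx 0.157 z 0.404
470 193 -0.19 pressx -0.118 z -0.046
470 193 -0.11 pressx 0.041 z 0.218
378 232 -0.19 pressx 0.045 z 0.113
378 232 -0.11 pressx 0.164 z 0.337
468 275 -0.19 pressx -0.116 z -0.197
468 275 -0.11 pressx 0.042 z 0.104
```

Call:
apply_moves([
  [[0,0,-1],[0,0,1],0],
  [[0,0,-1],[0,0,1],0],
  [[0,0,-1],[0,0,1],0],
  [[0,0,-1],[0,0,1],0],
  [[0,0,0],[0,0,0],0],
])

```text
time: 0.82
tcp_pos: [0.1595, -0.5794, 0.3337]
tool_rot: [3.138, -0.001, -0.15]
contact_force: [-0.9, 0.6, 0.2]
gripper_width: -0.0002
gripper_force: 0.0
```

```bash
cat > g.py <<'E'
from h import *
P=np.array([.5384,.1290]); Y=-.1503
A=np.array([[np.cos(Y),np.sin(Y)],[-np.sin(Y),np.cos(Y)]])
def st():
    s=arm.read_state(); p=s["tcp_pos"]; q=A@(p[:2]-P)
    print("t",round(s["time"],2),"press",np.round([*q,p[2]],4),"world",np.round(p,4),"rot",np.round(s["tool_rot"],3),"F press",np.round([*(A@s["contact_force"][:2]),s["contact_force"][2]],1))
    return np.array([*q,p[2]])
def to(*t): # units in tool axes when tool x=press x
    q=st(); print("units",np.round((np.array(t)-q)/.025*[1,-1,-1],2))
def pr(x,y): return A@(np.array([x,y])-P)
E
python3 - <<'E'
from g import *
s=cam("scene");d=cam("side")
print(tri(s,(211.9,171.8),d,(323,132.9)),tri(s,(197.5,190),d,(300.2,131.2)))
print("green press",pr(.4515,-.376)); to(.115,-.16,.33)
E
```

```text
(array([ 0.4530246 , -0.37202771,  0.07460987]), np.float64(0.0011808816384221105)) (array([ 0.52767687, -0.37959497,  0.07473041]), np.float64(0.0009288335072978343))
green press [-0.01030425 -0.51231868]
t 0.93 press [-0.2689 -0.7561  0.3304] world [ 0.1593 -0.5784  0.3304] rot [-3.141  0.    -0.148] F press [-0.8  0.4 -1. ]
units [ 1.536e+01 -2.385e+01  2.000e-02]
```

Call:
apply_moves([
  [[0.64,-1,0],[0,0,0],0],
  [[0.64,-1,0],[0,0,0],0],
  [[0.64,-1,0],[0,0,0],0],
  [[0.64,-1,0],[0,0,0],0],
  [[0.64,-1,0],[0,0,0],0],
  [[0.64,-1,0],[0,0,0],0],
  [[0.64,-1,0],[0,0,0],0],
  [[0.64,-1,0],[0,0,0],0],
  [[0.64,-1,0],[0,0,0],0],
  [[0.64,-1,0],[0,0,0],0],
  [[0.64,-1,0],[0,0,0],0],
  [[0.64,-1,0],[0,0,0],0],
])

```text
time: 2.42
tcp_pos: [0.3942, -0.3093, 0.3293]
tool_rot: [-3.14, 0.002, -0.148]
contact_force: [-0.1, -0.4, 0.8]
gripper_width: 0.0
gripper_force: 0.0
```

Call:
apply_moves([
  [[0.64,-1,0],[0,0,0],0],
  [[0.64,-1,0],[0,0,0],0],
  [[0.64,-1,0],[0,0,0],0],
  [[0.64,-1,0],[0,0,0],0],
  [[0.64,-1,0],[0,0,0],0],
  [[0.64,-1,0],[0,0,0],0],
  [[0.64,-1,0],[0,0,0],0],
  [[0.64,-1,0],[0,0,0],0],
  [[0.64,-1,0],[0,0,0],0],
  [[0.64,-1,0],[0,0,0],0],
  [[0.64,-1,0],[0,0,0],0],
  [[0,0,0],[0,0,0],0],
])

```text
time: 3.92
tcp_pos: [0.6093, -0.0632, 0.3287]
tool_rot: [-3.141, 0.004, -0.146]
contact_force: [-0.5, -0.3, -0.5]
gripper_width: -0.0001
gripper_force: 0.0
```

```bash
python3 - <<'E'
from g import *
st(); s=cam("scene");save(s,"s1.png");w=cam("wrist");save(w,"w1.png")
a=cv2.imread("pics/s1.png")[80:330,200:440];b=cv2.imread("pics/w1.png")
o=np.hstack([cv2.resize(a,(384,400)),b[:,120:520]]);cv2.imwrite("pics/c1.png",o)
E
```

```text
t 3.92 press [ 0.0988 -0.1795  0.3287] world [ 0.6093 -0.0632  0.3287] rot [-3.141  0.004 -0.146] F press [-0.5 -0.3 -0.5]
```

View pics/c1.png

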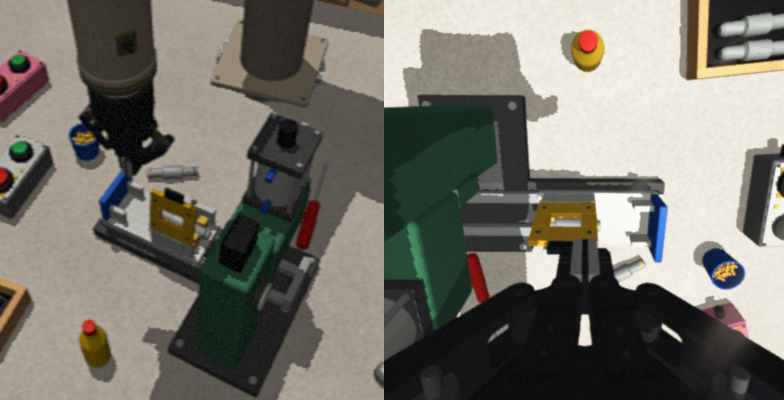

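The wrist view shows the leaf upright at about (565,225) just -x of the fingers at (585,260), with nothing in the way. The scene view agrees.

```bash
python3 - <<'E'
from g import *
s=cam("scene");w=cam("wrist")
p,e=tri(s,(308.1,201.9),w,(301,246)); print("tab",pr(*p[:2]),p[2],e)
o=ray(w,320,200)[0]; print("wristcam",pr(*o[:2]),o[2])
to(.092,-.155,.18)
E
```

```text
tab [ 0.02405172 -0.15876171] 0.19141054268036428 0.00044846172114824414
wristcam [ 0.17997988 -0.18100258] 0.4725724009691367
t 4.12 press [ 0.0985 -0.1819  0.3305] world [ 0.6085 -0.0656  0.3305] rot [ 3.141e+00  1.000e-03 -1.500e-01] F press [ 0.7  0.3 -0.5]
units [-0.26 -1.08  6.02]
```

Call:
apply_moves([
  [[-0.2,-1,1],[0,0,0],0],
  [[0,0,1],[0,0,0],0],
  [[0,0,1],[0,0,0],0],
  [[0,0,1],[0,0,0],0],
  [[0,0,1],[0,0,0],0],
  [[0,0,1],[0,0,0],0],
  [[0,0,0.2],[0,0,0],0],
  [[-0.4,0,0],[0,0,0],0],
  [[-0.4,0,0],[0,0,0],0],
  [[-0.4,0,0],[0,0,0],0],
  [[-0.3,0,0],[0,0,0],0],
  [[0,0,0],[0,0,0],0],
])

```text
time: 5.62
tcp_pos: [0.5706, -0.0337, 0.1767]
tool_rot: [3.142, -0.001, -0.15]
contact_force: [0.6, 0.5, 0.7]
gripper_width: 0.0001
gripper_force: 0.0
```

```bash
python3 - <<'E'
from g import *
st(); s=cam("scene");save(s,"s2.png")
a=cv2.imread("pics/s2.png")[100:270,220:400];cv2.imwrite("pics/c2.png",cv2.resize(a,None,fx=3,fy=3,interpolation=cv2.INTER_CUBIC))
E
```

```text
t 5.62 press [ 0.0562 -0.1561  0.1767] world [ 0.5706 -0.0337  0.1767] rot [ 3.142e+00 -1.000e-03 -1.500e-01] F press [0.5 0.5 0.7]
```

View pics/c2.png

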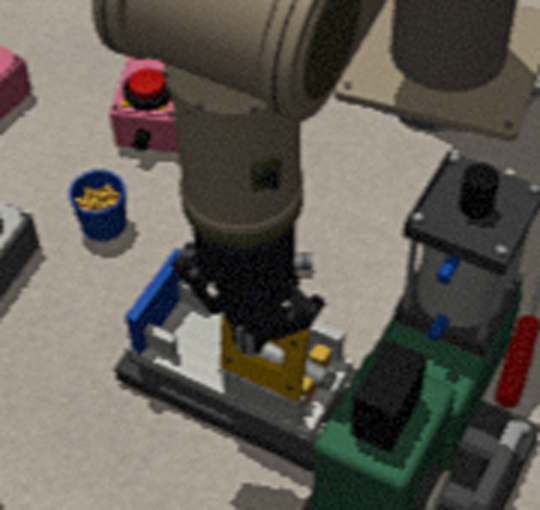

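The closed fingers hang just to +x of the upright yellow leaf at (265,350), ready to sweep. Next I follow the leaf's arc down.

Call:
apply_moves([
  [[-0.5,0,0],[0,0,0],0],
  [[-0.42,0,0.1],[0,0,0],0],
  [[-0.42,0,0.1],[0,0,0],0],
  [[-0.4,0,0.25],[0,0,0],0],
  [[-0.4,0,0.27],[0,0,0],0],
  [[-0.3,0,0.36],[0,0,0],0],
  [[-0.3,0,0.36],[0,0,0],0],
  [[-0.17,0,0.36],[0,0,0],0],
  [[-0.17,0,0.36],[0,0,0],0],
  [[-0.1,0,0.3],[0,0,0],0],
  [[-0.04,0,0.2],[0,0,0],0],
  [[0,0,0],[0,0,0],0],
])

```text
time: 7.18
tcp_pos: [0.4909, -0.0218, 0.1092]
tool_rot: [3.142, 0.001, -0.15]
contact_force: [-0.4, 1.0, 0.3]
gripper_width: -0.0
gripper_force: 0.0
```

```bash
python3 -c "
from g import *
st()"
```

```text
t 7.17 press [-0.0244 -0.1562  0.1092] world [ 0.4909 -0.0218  0.1092] rot [ 3.142e+00  1.000e-03 -1.500e-01] F press [-0.5  0.9  0.3]
```

Call:
apply_moves([
  [[0,0,0.1],[0,0,0],0],
  [[0,0,0.1],[0,0,0],0],
  [[0,0,0.06],[0,0,0],0],
])

```text
time: 7.55
tcp_pos: [0.4913, -0.0218, 0.1032]
tool_rot: [3.142, 0.0, -0.15]
contact_force: [0.2, 0.3, 0.3]
gripper_width: -0.0003
gripper_force: 0.4
```

Call:
apply_moves([
  [[0,0,0.06],[0,0,0],0],
  [[0,0,0.04],[0,0,0],0],
])

```text
time: 7.8
tcp_pos: [0.4915, -0.0218, 0.1027]
tool_rot: [3.141, -0.0, -0.15]
contact_force: [-12.4, 1.3, 23.8]
gripper_width: -0.0003
gripper_force: 11.8
```

```bash
python3 - <<'E'
from g import *
st(); w=cam("wrist");save(w,"w3.png");s=cam("scene");save(s,"s3.png")
a=cv2.imread("pics/s3.png")[130:270,230:390];b=cv2.imread("pics/w3.png")
cv2.imwrite("pics/c3.png",np.hstack([cv2.resize(a,(457,400),interpolation=cv2.INTER_CUBIC),b[:,160:500]]))
E
```

```text
t 7.8 press [-0.0238 -0.1562  0.1027] world [ 0.4915 -0.0218  0.1027] rot [ 3.141 -0.    -0.15 ] F press [-12.5  -0.6  23.8]
```

View pics/c3.png

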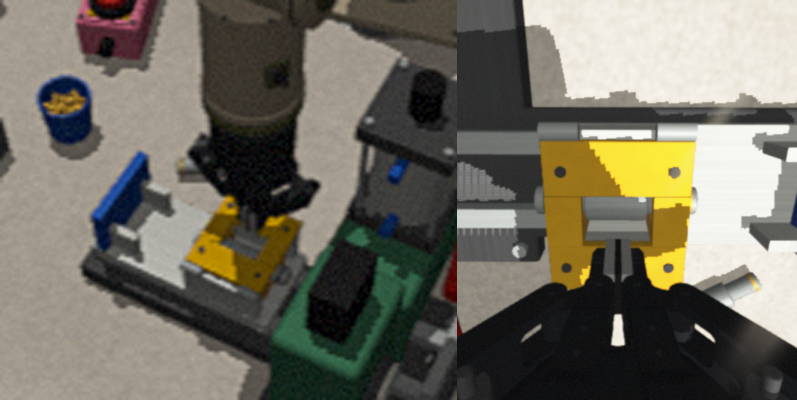

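The leaf lies flat over the workpiece in both views, and it is firm against its stop at 24 N. Next is the push plate.

Call:
apply_moves([
  [[0,0,-0.4],[0,0,0],0],
  [[0,0,-1],[0,0,0],0],
  [[0,0,-1],[0,0,0],0],
  [[0,0,-1],[0,0,0],0],
  [[0.25,1,-0.6],[0,0,0],0],
  [[0.25,1,0],[0,0,0],0],
  [[0.25,1,0],[0,0,0],0],
  [[0.25,1,0],[0,0,0],0],
  [[0,1,0],[0,0,0],0],
  [[0,1,0],[0,0,0],0],
  [[0,1,0],[0,0,0],0],
  [[0,1,0],[0,0,0],0],
])

```text
time: 9.4
tcp_pos: [0.486, -0.2242, 0.2009]
tool_rot: [3.142, -0.0, -0.15]
contact_force: [1.3, 0.0, 0.0]
gripper_width: 0.0
gripper_force: 0.0
```

Call:
apply_moves([
  [[0,0,1],[0,0,0],0],
  [[0,0,1],[0,0,0],0],
  [[0,0,1],[0,0,0],0],
  [[0,0,1],[0,0,0],0],
  [[0,0,0.6],[0,0,0],0],
  [[0,0,0],[0,0,0],0],
  [[0,-0.5,0],[0,0,0],0],
  [[0,-0.5,0],[0,0,0],0],
  [[0,0,0],[0,0,0],0],
])

```text
time: 10.52
tcp_pos: [0.4906, -0.1975, 0.0866]
tool_rot: [3.141, -0.001, -0.148]
contact_force: [0.3, -0.3, 1.1]
gripper_width: 0.0002
gripper_force: 0.0
```

```bash
python3 - <<'E'
from g import *
st(); w=cam("wrist");save(w,"w4.png");s=cam("scene");save(s,"s4.png")
a=cv2.imread("pics/s4.png")[130:270,230:390];b=cv2.imread("pics/w4.png")
cv2.imwrite("pics/c4.png",np.hstack([cv2.resize(a,(457,400),interpolation=cv2.INTER_CUBIC),b[:,160:500]]))
E
```

```text
t 10.53 press [ 0.0016 -0.33    0.0866] world [ 0.4906 -0.1975  0.0866] rot [ 3.141e+00 -1.000e-03 -1.480e-01] F press [ 0.4 -0.3  1.1]
```

View pics/c4.png

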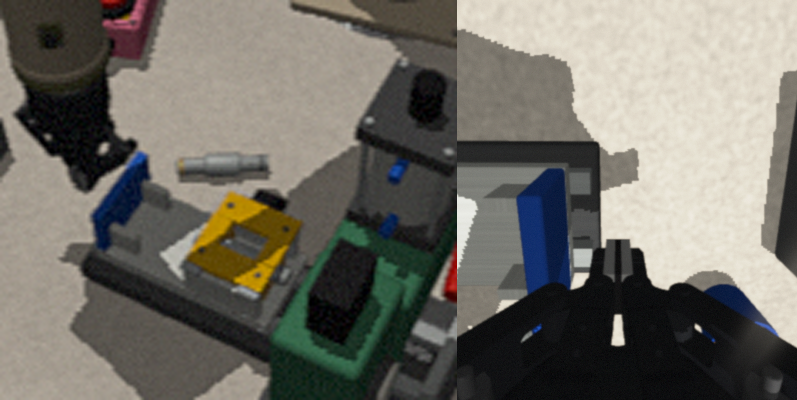

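The leaf is still shut, and the fingertips stand about 25 mm outside the blue plate at (545,230) in the wrist half. I'll push gently.

Call:
apply_moves([
  [[0,-0.3,0],[0,0,0],0],
  [[0,-0.15,0],[0,0,0],0],
  [[0,-0.1,0],[0,0,0],0],
  [[0,-0.1,0],[0,0,0],0],
  [[0,-0.1,0],[0,0,0],0],
  [[0,-0.1,0],[0,0,0],0],
  [[0,-0.1,0],[0,0,0],0],
  [[0,-0.12,0],[0,0,0],0],
  [[0,-0.15,0],[0,0,0],0],
  [[0,-0.18,0],[0,0,0],0],
  [[0,-0.2,0],[0,0,0],0],
  [[0,-0.2,0],[0,0,0],0],
])

```text
time: 12.12
tcp_pos: [0.4967, -0.1537, 0.0858]
tool_rot: [3.142, -0.0, -0.15]
contact_force: [0.3, -2.2, -0.1]
gripper_width: -0.0
gripper_force: 1.4
```

Call:
apply_moves([
  [[0,-0.2,0],[0,0,0],0],
  [[0,-0.2,0],[0,0,0],0],
  [[0,-0.2,0],[0,0,0],0],
  [[0,-0.2,0],[0,0,0],0],
  [[0,-0.2,0],[0,0,0],0],
  [[0,-0.2,0],[0,0,0],0],
  [[0,-0.2,0],[0,0,0],0],
  [[0,-0.2,0],[0,0,0],0],
  [[0,-0.2,0],[0,0,0],0],
  [[0,-0.2,0],[0,0,0],0],
  [[0,-0.2,0],[0,0,0],0],
  [[0,-0.2,0],[0,0,0],0],
])

```text
time: 13.62
tcp_pos: [0.5057, -0.0945, 0.0859]
tool_rot: [3.142, -0.0, -0.15]
contact_force: [1.4, -2.3, -0.4]
gripper_width: 0.0001
gripper_force: 1.4
```

```bash
python3 - <<'E'
from g import *
st(); s=cam("scene")
h=cv2.cvtColor(s["img"],cv2.COLOR_RGB2HSV)
def blue(c):
    m=cv2.inRange(cv2.cvtColor(c,cv2.COLOR_RGB2HSV),(105,150,60),(125,255,255)); N,_,t,ce=cv2.connectedComponentsWithStats(m); return [(t[i].tolist()) for i in range(1,N) if t[i,4]>60]
print(blue(s["img"])); print(proj(s,[*(A.T@[.045,-.29]+P),.113]),proj(s,[*(A.T@[.045,-.14]+P),.113]))
E
```

```text
t 13.62 press [ 0.0011 -0.2259  0.0859] world [ 0.5057 -0.0945  0.0859] rot [ 3.142 -0.    -0.15 ] F press [ 1.7 -2.1 -0.4]
[[255, 29, 17, 23, 213]]
[262.48246356 205.76356004] [311.17430168 227.71307597]
```

Call:
apply_moves([
  [[0,-0.2,0],[0,0,0],0],
  [[0,-0.2,0],[0,0,0],0],
  [[0,-0.2,0],[0,0,0],0],
  [[0,-0.2,0],[0,0,0],0],
  [[0,-0.2,0],[0,0,0],0],
  [[0,-0.2,0],[0,0,0],0],
  [[0,-0.2,0],[0,0,0],0],
  [[0,-0.2,0],[0,0,0],0],
  [[0,-0.2,0],[0,0,0],0],
  [[0,-0.2,0],[0,0,0],0],
  [[0,-0.15,0],[0,0,0],0],
  [[0,-0.1,0],[0,0,0],0],
])

```text
time: 15.18
tcp_pos: [0.5141, -0.0389, 0.0858]
tool_rot: [-3.142, -0.0, -0.15]
contact_force: [0.3, -2.6, 1.0]
gripper_width: 0.0002
gripper_force: 1.4
```

Call:
apply_moves([
  [[0,-0.08,0],[0,0,0],0],
  [[0,-0.08,0],[0,0,0],0],
  [[0,-0.08,0],[0,0,0],0],
])

```text
time: 15.55
tcp_pos: [0.5149, -0.0332, 0.0858]
tool_rot: [3.142, 0.0, -0.15]
contact_force: [0.4, -2.5, 0.2]
gripper_width: 0.0
gripper_force: 1.3
```

Call:
apply_moves([
  [[0,-0.08,0],[0,0,0],0],
  [[0,-0.08,0],[0,0,0],0],
  [[0,-0.06,0],[0,0,0],0],
])

```text
time: 15.92
tcp_pos: [0.5157, -0.0281, 0.0858]
tool_rot: [3.141, -0.0, -0.15]
contact_force: [-1.5, -9.7, 0.2]
gripper_width: 0.0001
gripper_force: 4.6
```

Call:
apply_moves([
  [[0,-0.06,0],[0,0,0],0],
  [[0,-0.06,0],[0,0,0],0],
])

```text
time: 16.18
tcp_pos: [0.5157, -0.0279, 0.0859]
tool_rot: [3.136, 0.0, -0.151]
contact_force: [-4.4, -23.2, 1.5]
gripper_width: 0.0
gripper_force: 11.7
```

The force rises to 23 N with the slide no longer moving, so it is at its stop. I'll back off and go over to the start button.

Call:
apply_moves([
  [[0,0.4,0],[0,0,0],0],
  [[0,1,0],[0,0,0],0],
  [[0,1,-0.5],[0,0,0],0],
  [[0,1,-1],[0,0,0],0],
  [[0,1,-1],[0,0,0],0],
  [[0,1,0],[0,0,0],0],
  [[0,1,0],[0,0,0],0],
  [[0,1,0],[0,0,0],0],
  [[0,1,0],[0,0,0],0],
  [[0,1,0],[0,0,0],0],
  [[0,1,0],[0,0,0],0],
  [[0,0,0],[0,0,0],0],
])

```text
time: 17.68
tcp_pos: [0.477, -0.2828, 0.1482]
tool_rot: [-3.141, -0.0, -0.152]
contact_force: [0.3, 1.2, -0.1]
gripper_width: 0.0003
gripper_force: 0.0
```

```bash
python3 - <<'E'
from g import *
s=cam("scene");save(s,"s5.png");w=cam("wrist");save(w,"w5.png")
a=cv2.imread("pics/s5.png")[130:280,230:390];b=cv2.imread("pics/w5.png")
cv2.imwrite("pics/c5.png",np.hstack([cv2.resize(a,(427,400),interpolation=cv2.INTER_CUBIC),b[:,160:530]]))
m=cv2.inRange(cv2.cvtColor(w["img"],cv2.COLOR_RGB2HSV),(50,100,60),(80,255,255)); N,_,t,ce=cv2.connectedComponentsWithStats(m)
for i in range(1,N):
    if t[i,4]>60: p=onz(w,*ce[i],.0746); print(t[i],ce[i],p,pr(*p[:2]))
print(pr(.453,-.372)); to(*pr(.453,-.373),.09)
E
```

```text
[416 203  36  33 922] [433.51084599 219.09436009] [ 0.4507528 -0.3735565  0.0746   ] [-0.0114089  -0.51001461]
[546 375  14  16 130] [553.81538462 380.94615385] [ 0.24381278 -0.49537425  0.0746    ] [-0.19777558 -0.66144513]
[-0.0094201  -0.50813918]
t 17.77 press [ 0.001  -0.4148  0.148 ] world [ 0.4773 -0.2813  0.148 ] rot [-3.14   0.    -0.151] F press [0.8 0.4 0.2]
units [-0.41  3.77  2.32]
```

View pics/c5.png

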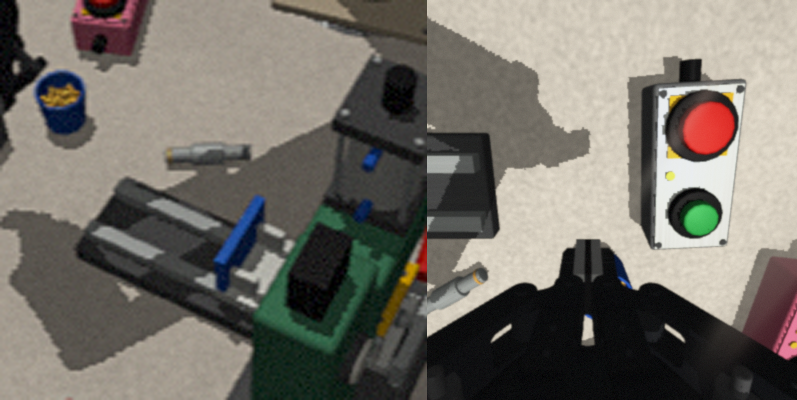

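The slide is home, with the blue plate at the press head at (240,240) in the scene half. The wrist half shows the green button at (700,213) and the red one behind it at (705,125).

Call:
apply_moves([
  [[-0.1,1,0],[0,0,0],0],
  [[-0.2,1,0],[0,0,0],0],
  [[-0.16,1,0],[0,0,0],0],
  [[0,0.8,0],[0,0,0],0],
  [[0,0,1],[0,0,0],0],
  [[0,0,1],[0,0,0],0],
  [[0,0,0.4],[0,0,0],0],
  [[0,0,0.2],[0,0,0],0],
  [[0,0,0.2],[0,0,0],0],
  [[0,0,0],[0,0,0],0],
])

```text
time: 19.02
tcp_pos: [0.4519, -0.3742, 0.0786]
tool_rot: [3.141, -0.0, -0.15]
contact_force: [-0.7, 0.5, 0.4]
gripper_width: -0.0002
gripper_force: 0.0
```

Call:
apply_moves([
  [[0,0,0.1],[0,0,0],0],
  [[0,0,0.1],[0,0,0],0],
  [[0,0,0],[0,0,0],0],
])

```text
time: 19.4
tcp_pos: [0.4522, -0.3745, 0.0738]
tool_rot: [3.141, -0.001, -0.15]
contact_force: [1.6, -0.9, 3.9]
gripper_width: 0.0001
gripper_force: 1.6
```

```bash
python3 -c "
from g import *
st()"
```

```text
t 19.4 press [-0.0099 -0.5108  0.0738] world [ 0.4522 -0.3745  0.0738] rot [ 3.141e+00 -1.000e-03 -1.500e-01] F press [ 1.7 -0.7  3.9]
```

Contact, at 3.9 N. I keep going until it is firm.

Call:
apply_moves([
  [[0,0,0.08],[0,0,0],0],
  [[0,0,0.08],[0,0,0],0],
])

```text
time: 19.65
tcp_pos: [0.4523, -0.3747, 0.0708]
tool_rot: [3.141, -0.001, -0.15]
contact_force: [-4.1, 5.9, 22.9]
gripper_width: -0.0
gripper_force: 11.2
```

Call:
apply_moves([
  [[0,0,0.06],[0,0,0],0],
  [[0,0,0.04],[0,0,0],0],
])

```text
time: 19.9
tcp_pos: [0.4524, -0.3748, 0.0705]
tool_rot: [3.14, -0.001, -0.15]
contact_force: [-10.8, 10.6, 35.2]
gripper_width: 0.0001
gripper_force: 17.6
```

Call:
apply_moves([
  [[0,0,-0.3],[0,0,0],0],
  [[0,0,-1],[0,0,0],0],
  [[0,0,-1],[0,0,0],0],
  [[0,0,-1],[0,0,0],0],
  [[0,0,-1],[0,0,0],0],
  [[-1,0,-1],[0,0,0],0],
  [[-1,0,-1],[0,0,0],0],
  [[-1,0,0],[0,0,0],0],
  [[-1,0,0],[0,0,0],0],
  [[0,0,0],[0,0,0],0],
])

```text
time: 21.15
tcp_pos: [0.3515, -0.3588, 0.2237]
tool_rot: [-3.141, 0.001, -0.151]
contact_force: [1.0, -0.5, 0.9]
gripper_width: 0.0001
gripper_force: 0.0
```

```bash
python3 - <<'E'
from g import *
st(); s=cam("scene");save(s,"s6.png");w=cam("side");save(w,"d6.png");c=cam("wrist");save(c,"w6.png")
a=cv2.imread("pics/s6.png")[90:330,150:450];b=cv2.imread("pics/d6.png")[110:310,200:360];c=cv2.imread("pics/w6.png")[0:400:2,0:640:2]
cv2.imwrite("pics/c6.png",np.hstack([cv2.resize(a,(480,384),interpolation=cv2.INTER_CUBIC),np.vstack([cv2.resize(c,(307,192)),cv2.resize(b,(307,192))])]))
E
```

```text
t 21.15 press [-0.1118 -0.5103  0.2237] world [ 0.3515 -0.3588  0.2237] rot [-3.141e+00  1.000e-03 -1.510e-01] F press [ 1.  -0.4  0.9]
```

View pics/c6.png

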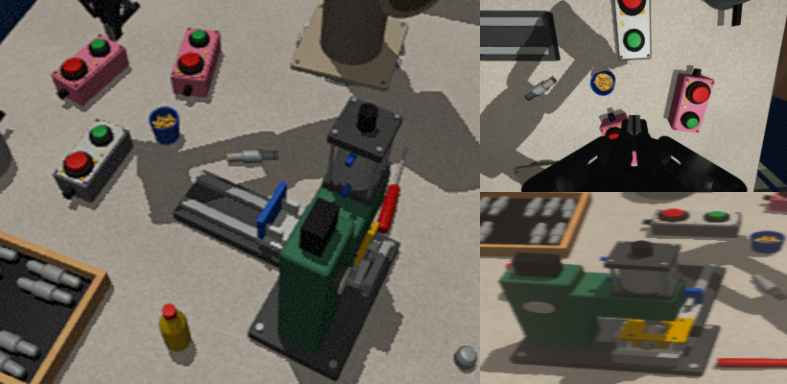

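The slide is home at (275,210), and the leaf is shut under the ram at (655,330) in the side part. The green button is back up at (100,133), and the loose things haven't moved.

```bash
python3 -c "
from rig import arm
print(arm.close_job())"
```

```text
the job is handed in; nothing more can be done
None
```

The job is done and handed in at about 21 s: the leaf was pushed shut, the slide driven home to its stop, and the green start button pressed until it went firm (35 N) and released; the red stop and the loose things weren't touched.

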